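Free a rusted case bolt and take off the rocking cover

TASK

The bolt of this field-returned instrument case has rusted tight: work it free with short back-and-forth strokes and draw it fully open. Then press the far edge of the flush cover down so that its near edge tips up, take the cover by that raised edge and set it down inside the open tray, without dropping it from a height. Leave the tin, the bottle and the screwdriver where they are.

Things in the scene. Friction and masses are not known exactly. Their poses are not given: they have to be found in the camera images.
- case: Green steel case fixed to the bench, 75 mm high. Origin on the bench under it; x points away from the robot, y along the bolt, z up. It spans x -90 to 95, y -115 to 165 mm. The bolt runs along y at x = -53 on the top, between rails (x -67 to -39, y -12 to 150, 9 mm high), under straps 15 mm high at y -13 to -5 and 140 to 148.
- case_handle (a point): Middle of the case's carrying handle, a round 12 mm bar along the case's y (y 12 to 157 mm), at x -47, 120 mm above the top; its ends slope down to the top at x = 50. It stands over the bolt and blocks a vertical gripper at the lug: come in under it with the tool leaning 30 to 40 degrees back towards the case's -x side. Axes as the case's.
- case_pocket (a point): Centre of the mouth of the cover's pocket, level with the case's top. The pocket is 132 mm (x) by 80 mm (y): x -67 to 65, y -95 to -15 mm in the case's frame. The far part (x 12 to 65) is a well 54 mm deep with a 20 mm gap beyond the cover's far end; the near part is 28 mm deep below the cover, with a ledge at the near wall. Axes as the case's.
- bolt (a joint): Travel in m along the case's +y: 0 shut (starts 0 to 0.003), 0.062 fully drawn. Clear of the cover from 0.045. Friction about 5 N plus 40 N per m/s. It jams solid at about 0.0115, 0.020 and 0.0285; pulling harder does not help. At each jam pull to the stop, push back 9 to 11 mm (at least 7.5), then pull again: it passes that jam. After the third it runs.
- bolt_grip (a point): Grip point on the rusted bolt's lug, moving with it: a blade 12 mm thick along the case's y (grip it along y), 24 mm wide, 50 mm long, leaning 30 degrees from vertical to the case's -x. The point is 32 mm from its foot, 18 from its free end; 38 mm above the case's top, at x -69, y 43 mm + travel. The bolt is a bar 14 x 10 mm, 2 mm above the top. Axes as the case's.
- cover: Loose aluminium plate 110 x 74 x 8 mm, 0.3 kg, flush in the pocket, one cross rib below (26 mm deep, 10 thick, round foot). Origin mid rib foot; x to the far short end, z up; plate x -65 to 45, y +-37, z 26 to 34 mm. At first at x 0, y -55, z 41 in the case's frame, same axes. It rocks on the rib in a groove; the shut bolt lies over its near end and stops that.
- cover_near (a point): Middle of the cover's near (long) end, mid thickness: x -65, y 0, z 30 mm in the cover's frame, with its axes. This end tips up: the cover then stands by itself about 55 degrees from level, this edge about 40 mm above the case's top; grip it here across its 8 mm thickness, the tool leaning about 35 degrees to the case's -x, in line with the plate.
- cover_far (a point): Middle of the cover's far (short) end, mid thickness: x 45, y 0, z 30 mm in the cover's frame, with its axes. Press the top about 12 mm inside this end, by three dark lines: a few N, 18 to 25 mm down, and the cover tips over by itself and stays, this end down in the well.
- tray: Open black tray on the bench to the robot's right, fixed: 210 mm (x) by 190 mm (y) outside, 30 mm high, walls and floor 5 mm. Origin under its centre.
- tin: Round steel tin, 80 mm across, 30 mm high, standing on the bench; origin under its centre. A bystander.
- flask: White bottle with black cap, 48 mm across, 120 mm high; origin under its centre. A bystander.
- driver: Black-handled screwdriver lying on the bench, 190 mm long along its x. A bystander.
Things that resemble listed ones, but are neither listed nor needed, are in the scene too. What is shaped like the cover but yellow is not meant.

How it is judged:
By the outcome, as a careful person would: the job done as asked, in the order asked, and still so for the second after the job is handed in, with the robot touching nothing.
It also fails if it takes over 72 s, if anything falls off the work surface, if the arm or the gripper's body presses on something with over 40 N, if the wrist force passes 120 N, or if a joint passes its speed limit or range.

ROBOT

A 6-joint arm with a two-finger parallel gripper is mounted at the origin on the work surface. World frame = base frame: x ahead of the robot, y to its left, z up, the work surface at z = 0. Lengths are in m, angles in rad, forces in N, time in s.
With the tool pointing down it reaches from about 0.35 to 0.85 m from the base axis. Payload 8.1 kg.
Tool frame: the origin (TCP) lies at the very end of the fingers, on their centre line; the grasp point (between the pads) lies 19 mm behind it; x points along the fingers, y is the direction in which the jaws open and shut, and the axes are right-handed (so a half turn about x gives the same grasp; the last joint's range is limited). The gripper opens to 93 mm and grips with 3 to 60 N. Pads are 15 mm wide; open, the fingers measure 128 mm over their backs; the gripper's body (75 mm by 188 mm) begins 65 mm behind the grasp point.
Start: joints at [1.23, 0.13, 1.488, -0, 1.523, -0.085], TCP at [0.152, 0.58, 0.219] pointing down, gripper open.
Joint ranges: [-2.96, 2.96], [-0.89, 2.26], [0.02, 2.5], [-1.34, 4.48], [0, 2.73], [-2.66, 2.66]. Speed limits (rad/s): [2.39, 2.39, 2.79, 3.14, 3.14, 3.14].

INTERFACE

Orientations are given as a rotation vector (axis times angle).
In Python, from plant import * gives the robot as it stands. The module is installed in compiled form; this text tells all that it offers.
- The arm moves only by the tool apply_moves, never from a script. Its argument "series" is a list of rows, each an object with "jaw": the gripper's target within -1 to 1 (shut at 1, half-way at 0, fully open at -1); "linear": the shift along the tool's x, y, z normalised to -1 to 1, where 1 is 0.6 m, a list of three; "roll": the turn about the tool's x normalised to -1 to 1, where 1 is 30 degrees. A call has 1 to 20 rows; each row is the pose to reach, as a shift and turn from the pose measured when the call began, along the tool's axes at that moment; what a row does not reach only later rows make up. A row lasts 1/8 s, in which the tool goes at most 62.5 mm and 10.7 degrees, less where a joint would pass 70% of its speed; a pose out of reach is approached as far as the arm can. A call with a number of a shift or a turn outside -1 to 1 is refused whole. A call with a gripper value outside its range is refused whole. The fingers move at their own pace and stop on an object; "force" is the grip in N (left out, the last holds). Time passes only in rows, so rows that repeat a pose let the fingers close. It gives the time, the measured TCP pose, the force and the opening at its end, in the units of the state.
- read_state(): the state, without advancing time (a new reading comes with each control period).
- read_camera(name): name is "side" or "top" or "wrist"; returns a dict with "pixels" (400x640x3 uint8, blue, green, red), "intrinsics" (3x3 intrinsics, pixels), "D" ([k1, k2, p1, p2, k3] as OpenCV has them; the pictures are not rectified), "rvec" (rotation vector, rad) and "tvec" (3), from world to camera coordinates, as OpenCV has them; the wrist camera has in their place "tool_from_camera" (4x4, takes a point from camera to tool coordinates, whose origin is the TCP and whose axes are the tool frame's). Camera axes: x right, y down, z forward; pixel columns grow to the right and rows downward; lengths in m; the calibration is good to about 2 mm. A picture is of the moment at which its call begins: read the wrist's pose just before it. There is no depth.
- close_job(): hands the job in, once; it reports no verdict.
The state is a dict: "t": time; "q": joint angles; "dq": joint speeds; "joint_torque": joint torques, N m; "tool_pos": TCP position; "orientation": TCP orientation; "force": force on the tool from outside, world axes, zero at the start; "wrist_torque": the same for the moment, N m; "opening": finger opening in m.
Only numpy, scipy, OpenCV 4.12 (cv2) and the standard library are available. Lean on these libraries where they do the work, as an engineer would, in place of code of your own. Each camera call takes 0.05 s, during which the arm holds its last target. There are 200 camera calls.

## Working session

There is one attempt and no reset: what is moved stays moved. The work goes in short steps, Python scripts to look and compute and a tool call to move; the robot and the scene stay as the last step left them, time stands still between calls to the robot, and variables do not carry over. Pictures are saved under pics/ and viewed, about 8 in all and at most 12, crops included, and the job is handed in when it is done.

Besides the shell and the picture viewer there is one more tool, called by a JSON object that holds its "method" and its "body", one argument or row to a line. apply_moves: Moves the arm, as the interface text tells. Its arguments: {"type":"object","properties":{"series":{"type":"array"},"force":{"type":"number"}},"required":["series"]}

```bash
mkdir -p pics; ls; python3 - <<'E'
from plant import *
import cv2,numpy as np,pickle
s=read_state();print(s)
for n in ["side","top"]:
    c=read_camera(n);cv2.imwrite(f"pics/{n}0.png",c["pixels"]);pickle.dump(c,open(f"pics/{n}0.pkl","wb"))
    R=cv2.Rodrigues(np.array(c["rvec"]))[0];print(n,c["intrinsics"],c["D"],-R.T@np.array(c["tvec"]).ravel(),R[2])
c=read_camera("wrist");print(c["tool_from_camera"],c["intrinsics"])
E
```

```text
pics
{'t': 0.0, 'q': array([ 1.22959900e+00,  1.31144206e-01,  1.48923384e+00,  2.82974901e-06,
        1.52301043e+00, -8.53735797e-02]), 'dq': array([-0.000792  ,  0.00023048, -0.00085031, -0.00223005, -0.00091285,
        0.00125656]), 'joint_torque': array([-6.03059434e-04, -5.59862351e+01, -4.91748405e+01,  7.67942565e-02,
        3.58238106e-02, -1.71651786e-04]), 'tool_pos': array([0.15160156, 0.57995947, 0.21762253]), 'orientation': array([ 0.19945398,  1.56183364, -0.2022163 ]), 'force': array([ 0.35594229,  0.83422209, -0.34317369]), 'wrist_torque': array([-0.01249943, -0.00185971, -0.03890344]), 'opening': 0.09283673954112812}
side [[468.14128113   0.         310.72627908]
 [  0.         468.14128113 188.83077209]
 [  0.           0.           1.        ]] [-0.05692739  0.          0.          0.          0.        ] [ 0.34960845 -0.89919753  1.2309947 ] [ 0.18400407  0.63248515 -0.75239952]
top [[362.48279711   0.         317.43899251]
 [  0.         362.48279711 202.26213767]
 [  0.           0.           1.        ]] [-0.01505925  0.          0.          0.          0.        ] [0.4488749  0.0364303  1.10025783] [ 0.1515988  -0.012853   -0.98835854]
[[ 2.25810543e-04 -2.93300583e-01  9.56020249e-01 -1.66568606e-01]
 [ 9.99999943e-01 -1.74035364e-04 -2.89591360e-04  6.76133732e-04]
 [ 2.51318647e-04  9.56020260e-01  2.93300527e-01 -8.11357517e-02]
 [ 0.00000000e+00  0.00000000e+00  0.00000000e+00  1.00000000e+00]] [[327.58841933   0.         321.54867447]
 [  0.         327.58841933 202.70407547]
 [  0.           0.           1.        ]]
```

View pics/top0.png

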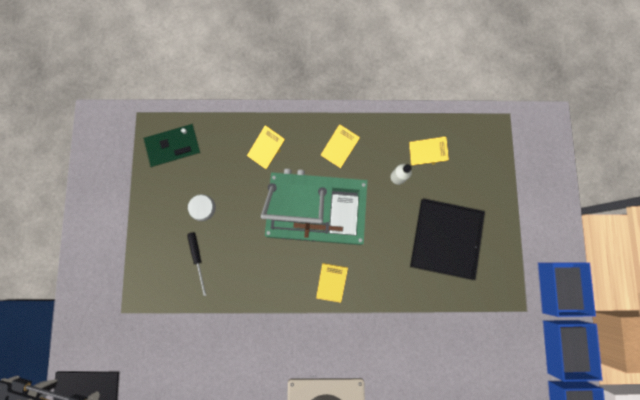

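View pics/side0.png

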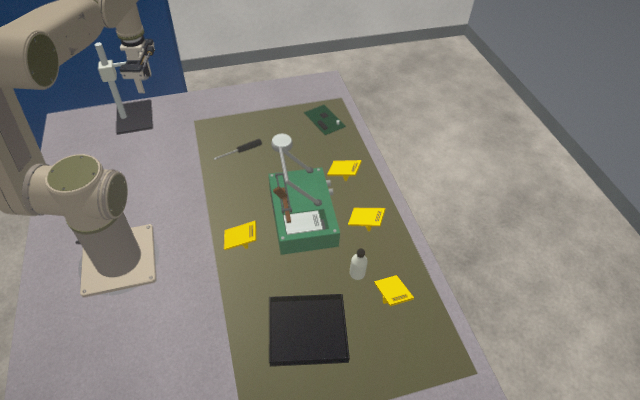

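The top view shows the case at about (317,208), the pale cover at (344,213), the brown bolt and lug at (307,228), and the tray at (447,239).
Possible mix-ups:
- Yellow plates at (266,147), (340,146), (429,151) and (333,283), which aren't the cover.
- A green circuit board at (172,146), which isn't the case.

I choose the pale plate inside the case and will check it in a close crop.

```bash
cat > h.py <<'E'
import cv2,numpy as np,pickle
from scipy.spatial.transform import Rotation as Ro
def ray(c,uv,s=None):
    K=np.array(c["intrinsics"]);D=np.array(c["D"])
    p=cv2.undistortPoints(np.array(uv,float).reshape(-1,1,2),K,D).reshape(-1,2)
    d=np.c_[p,np.ones(len(p))]
    if s is None:
        R=cv2.Rodrigues(np.array(c["rvec"]))[0];return -R.T@np.array(c["tvec"]).ravel(),d@R
    T=np.eye(4);T[:3,:3]=Ro.from_rotvec(s["orientation"]).as_matrix();T[:3,3]=s["tool_pos"]
    T=T@np.array(c["tool_from_camera"]);return T[:3,3],d@T[:3,:3].T
def onz(c,uv,z,s=None):
    o,d=ray(c,uv,s);return o+d*((z-o[2])/d[:,2])[:,None]
def proj(c,P,s=None):
    P=np.array(P,float).reshape(-1,3)
    if s is None: rv,tv=c["rvec"],c["tvec"]
    else:
        T=np.eye(4);T[:3,:3]=Ro.from_rotvec(s["orientation"]).as_matrix();T[:3,3]=s["tool_pos"]
        T=np.linalg.inv(T@np.array(c["tool_from_camera"]));rv=cv2.Rodrigues(T[:3,:3])[0];tv=T[:3,3]
    return cv2.projectPoints(P,np.array(rv,float),np.array(tv,float),np.array(c["intrinsics"]),np.array(c["D"]))[0].reshape(-1,2)
def tri(c1,u1,c2,u2,s1=None,s2=None):
    o1,d1=ray(c1,[u1],s1);o2,d2=ray(c2,[u2],s2);d1=d1[0];d2=d2[0]
    t=np.linalg.lstsq(np.c_[d1,-d2],o2-o1,rcond=None)[0];a=o1+t[0]*d1;b=o2+t[1]*d2
    return (a+b)/2,np.linalg.norm(a-b)
E
python3 - <<'E'
from h import *
T=pickle.load(open("pics/top0.pkl","rb"));S=pickle.load(open("pics/side0.pkl","rb"))
for n,c,box in(("top",T,(250,160,385,255)),("side",S,(255,130,350,260))):
    im=c["pixels"];h=cv2.cvtColor(im,cv2.COLOR_BGR2HSV)
    x0,y0,x1,y1=box
    g=cv2.inRange(h,(65,90,30),(90,255,255));m=np.zeros_like(g);m[y0:y1,x0:x1]=g[y0:y1,x0:x1]
    ct=np.vstack(cv2.findContours(m,0,2)[0]);hl=cv2.convexHull(ct)
    print(n,cv2.approxPolyDP(hl,4,True).reshape(-1,2).tolist())
    if n=="top": print(cv2.minAreaRect(hl))
    w=cv2.inRange(h,(0,0,165),(180,40,255));m=np.zeros_like(w);m[y0:y1,x0:x1]=w[y0:y1,x0:x1]
    for k in cv2.findContours(m,0,2)[0]:
        if cv2.contourArea(k)>150:print("w",cv2.boxPoints(cv2.minAreaRect(k)).round(1).tolist())
a=cv2.resize(T["pixels"][165:250,255:375],None,fx=5,fy=5,interpolation=2)
cv2.imwrite("pics/c1.png",a)
b=cv2.resize(S["pixels"][130:255,255:350],None,fx=4.5,fy=4.5,interpolation=2);cv2.imwrite("pics/c2.png",b)
E
```

```text
top [[365, 181], [361, 243], [269, 236], [272, 174]]
((316.0802307128906, 208.2737274169922), (96.75592803955078, 63.17054748535156), 4.698680400848389)
w [[329.29998779296875, 232.5], [332.1000061035156, 194.3000030517578], [358.1000061035156, 196.10000610351562], [355.29998779296875, 234.3000030517578]]
side [[281, 241], [269, 176], [329, 130], [339, 232], [329, 244], [309, 249]]
w [[283.29998779296875, 214.60000610351562], [318.79998779296875, 209.8000030517578], [321.3999938964844, 229.1999969482422], [285.8999938964844, 234.0]]
w [[272.0, 134.0], [290.0, 134.0], [290.0, 180.0], [272.0, 180.0]]
```

View pics/c1.png

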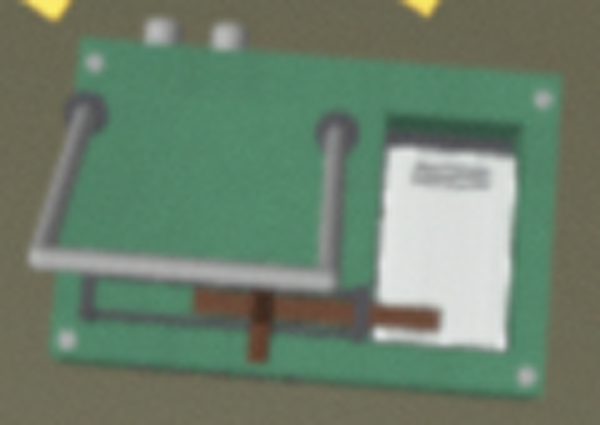

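View pics/c2.png

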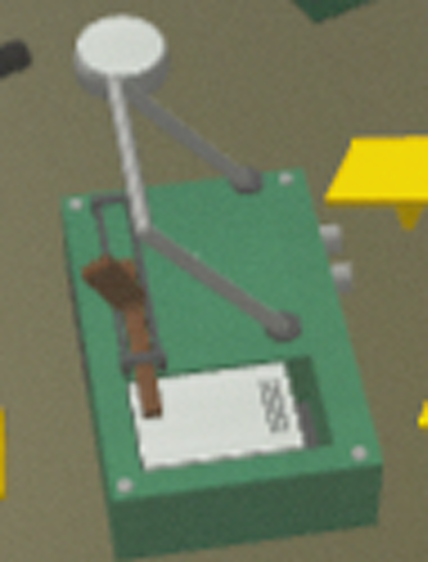

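The close crop confirms it: a pale aluminium plate with three dark lines at its far end, in the pocket of the green case, with the brown bolt lying over its near end. Its corners are at (333,194), (358,196), (356,234) and (330,233). Next I fit the case pose and compute tool targets.

```bash
python3 - <<'E'
from h import *
T=pickle.load(open("pics/top0.pkl","rb"));S=pickle.load(open("pics/side0.pkl","rb"))
def fit(M,W):
    M=np.array(M,float);W=np.array(W)[:,:2];a=M-M.mean(0);b=W-W.mean(0)
    th=np.arctan2((a[:,0]*b[:,1]-a[:,1]*b[:,0]).sum(),(a*b).sum())
    R=np.array([[np.cos(th),-np.sin(th)],[np.sin(th),np.cos(th)]]);t=W.mean(0)-R@M.mean(0)
    return th,t,(W-(M@R.T+t))*1000
up=lambda p,f,o:[( (x+.5)/f-.5+o[0],(y+.5)/f-.5+o[1]) for x,y in p]
case=[(.095,.165),(.095,-.115),(-.09,-.115),(-.09,.165)]
cov=[(.045,-.018),(.045,-.092),(-.065,-.092),(-.065,-.018)]
ct=up([(80,40),(562,75),(542,397),(50,362)],5,(255,165))
vt=up([(388,145),(517,155),(505,350),(375,340)],5,(255,165))
cs=up([(302,170),(382,462),(112,502),(63,200)],4.5,(255,130))
vs=up([(290,362),(304,447),(143,467),(130,378)],4.5,(255,130))
for n,c,p in(("top",T,ct),("side",S,cs)):
    print(n,"case",*fit(case,onz(c,p,.075)))
for n,c,p in(("top",T,vt),("side",S,vs)):
    print(n,"cov",*fit(cov,onz(c,p,.075)))
a=onz(T,ct,.075);b=onz(S,cs,.075);print(*fit(case+case,np.r_[a,b]))
# tray, bottle, tin
h=cv2.cvtColor(T["pixels"],cv2.COLOR_BGR2GRAY)
m=np.zeros_like(h);m[190:290,400:495]=(h[190:290,400:495]<45)*255
k=max(cv2.findContours(m,0,2)[0],key=cv2.contourArea);q=cv2.boxPoints(cv2.minAreaRect(k));print(q.tolist(),onz(T,q,.03).round(3).tolist())
E
```

```text
top case -0.07361887768115911 [0.58561931 0.00148978] [[ 0.38913583 -0.48984988]
 [ 0.72426682 -0.32059297]
 [-0.16122918  1.43000568]
 [-0.95217347 -0.61956282]]
side case -0.08034370513777138 [0.58687435 0.00150251] [[-0.71044901 -0.81770193]
 [-0.68203864  2.35146185]
 [-0.02246543  0.56462216]
 [ 1.41495308 -2.09838209]]
top cov -0.07628630632275676 [0.58667124 0.00188407] [[ 1.18134369  0.13446677]
 [ 1.06521452 -0.25401256]
 [-1.14780871  0.18800081]
 [-1.09874949 -0.06845501]]
side cov -0.11508386077466624 [0.59020106 0.00297214] [[ 1.88840446  0.1804348 ]
 [-0.36799745  0.28765575]
 [-0.74623819 -1.64735589]
 [-0.77416882  1.17926534]]
-0.07696669552686887 [0.58624716 0.00149594] [[-0.7656208  -0.1373149 ]
 [ 0.50424297 -0.03856992]
 [-0.42784127  1.09443742]
 [-2.15351835 -0.88461914]
 [ 0.44701031 -1.17474112]
 [-0.46721815  2.06871938]
 [ 0.24144398  0.90469463]
 [ 2.62150131 -1.83260635]]
[[409.15997314453125, 267.1200256347656], [421.65594482421875, 198.39198303222656], [486.5999755859375, 210.19998168945312], [474.10400390625, 278.92803955078125]] [[0.422, -0.245, 0.03], [0.625, -0.291, 0.03], [0.589, -0.486, 0.03], [0.387, -0.435, 0.03]]
```

The cases agree: case at (0.586, 0.0015), yaw about -0.076 rad; tray centre about (0.506,-0.364), yaw about -0.22 rad. A row can't command a lean directly. A pose beyond reach may lean the tool, and each call then starts from the pose measured, so I'll test that.

```bash
cat >> h.py <<'E'
C0=np.array([.5862,.0015,0]);TH=-.0757
RC=Ro.from_euler("z",TH).as_matrix()
def cw(p): return C0+RC@(np.array(p)/1000)   # case mm -> world m
def pose(s): return np.array(s["tool_pos"]),Ro.from_rotvec(s["orientation"]).as_matrix()
def lin(s,targets):
    p,R=pose(s)
    for t in targets: print(np.round(np.array(t),4),"lin",np.round(R.T@(np.array(t)-p)/.6,4))
def info(s):
    p,R=pose(s);Rc=RC.T@R;pc=RC.T@(p-C0)*1000
    print("t",round(s["t"],2),"q",np.round(s["q"],3),"F",np.round(s["force"],1),"open",round(s["opening"],4))
    print("tcp case mm",pc.round(1),"grasp",(pc-19*Rc[:,0]).round(1));print("R in case\n",Rc.round(3))
E
python3 - <<'E'
from h import *
from plant import *
s=read_state();info(s);lin(s,[(.152,.58,.45),(.45,.2,.45),(.6,-.05,.45)])
p,R=pose(s);print(R.round(3))
E
```

```text
t 0.15 q [ 1.23   0.131  1.489  0.     1.523 -0.085] F [0.3 0.1 0.3] open 0.0928
tcp case mm [-477.1  544.   217.8] grasp [-477.1  544.1  236.8]
R in case
 [[-0.     0.179  0.984]
 [-0.001  0.984 -0.179]
 [-1.    -0.001 -0.   ]]
[0.152 0.58  0.45 ] lin [-0.387  -0.0005  0.0005]
[0.45 0.2  0.45] lin [-0.3864 -0.4876  0.6413]
[ 0.6  -0.05  0.45] lin [-0.3859 -0.8274  0.9886]
[[-0.     0.253  0.967]
 [-0.001  0.967 -0.253]
 [-1.    -0.001 -0.   ]]
```

{"method": "apply_moves", "body": {
  "series": [
    {"jaw": -1, "linear": [-0.2, 0, 0], "roll": 0},
    {"jaw": -1, "linear": [-0.387, -0.1, 0.12], "roll": -0.1},
    {"jaw": -1, "linear": [-0.387, -0.2, 0.25], "roll": -0.2},
    {"jaw": -1, "linear": [-0.387, -0.3, 0.36], "roll": -0.343},
    {"jaw": -1, "linear": [-0.387, -0.4, 0.48], "roll": -0.343},
    {"jaw": -1, "linear": [-0.387, -0.5, 0.6], "roll": -0.343},
    {"jaw": -1, "linear": [-0.387, -0.6, 0.72], "roll": -0.343},
    {"jaw": -1, "linear": [-0.387, -0.7, 0.84], "roll": -0.343},
    {"jaw": -1, "linear": [-0.387, -0.827, 0.98], "roll": -0.343},
    {"jaw": -1, "linear": [-0.387, -0.827, 0.98], "roll": -0.343},
    {"jaw": -1, "linear": [-0.387, -0.827, 0.98], "roll": -0.343},
    {"jaw": -1, "linear": [-0.387, -0.827, 0.98], "roll": -0.343},
    {"jaw": -1, "linear": [-0.387, -0.827, 0.98], "roll": -0.343},
    {"jaw": -1, "linear": [-0.387, -0.827, 0.98], "roll": -0.343},
    {"jaw": -1, "linear": [-0.387, -0.827, 0.98], "roll": -0.343}
  ]
}}

```text
t: 2.02
tool_pos: [0.5962, -0.0521, 0.448]
orientation: [0.062, 1.574, -0.064]
force: [-0.3, 0.5, -0.3]
opening: 0.0931
```

```bash
python3 - <<'E'
from h import *
from plant import *
info(read_state())
E
```

```text
t 2.02 q [-0.171  0.163  1.037 -0.002  1.946 -1.663] F [-0.3  0.5 -0.3] open 0.0931
tcp case mm [ 14.1 -52.7 448. ] grasp [ 14.1 -52.6 467. ]
R in case
 [[-0.004  0.005  1.   ]
 [-0.002  1.    -0.005]
 [-1.    -0.002 -0.004]]
```

{"method": "apply_moves", "body": {
  "series": [
    {"jaw": -1, "linear": [0, 0, 0.1], "roll": 0},
    {"jaw": -1, "linear": [0, 0, 0.2], "roll": 0},
    {"jaw": -1, "linear": [0, 0, 0.3], "roll": 0},
    {"jaw": -1, "linear": [0, 0, 0.4], "roll": 0},
    {"jaw": -1, "linear": [0, 0, 0.5], "roll": 0},
    {"jaw": -1, "linear": [0, 0, 0.6], "roll": 0},
    {"jaw": -1, "linear": [0, 0, 0.7], "roll": 0},
    {"jaw": -1, "linear": [0, 0, 0.8], "roll": 0},
    {"jaw": -1, "linear": [0, 0, 0.8], "roll": 0},
    {"jaw": -1, "linear": [0, 0, 0.8], "roll": 0}
  ]
}}

```text
t: 3.28
tool_pos: [0.8443, -0.0716, 0.3567]
orientation: [0.059, 1.516, -0.066]
force: [-0.8, -0.5, 0.8]
opening: 0.0931
```

```bash
python3 - <<'E'
from h import *
from plant import *
info(read_state())
E
```

```text
t 3.27 q [-1.460e-01  1.024e+00  2.300e-02  2.000e-03  2.040e+00 -1.635e+00] F [-0.8 -0.5  0.8] open 0.0931
tcp case mm [262.9 -53.4 356.7] grasp [261.8 -53.3 375.7]
R in case
 [[ 0.054  0.005  0.999]
 [-0.002  1.    -0.005]
 [-0.999 -0.002  0.054]]
```

{"method": "apply_moves", "body": {
  "series": [
    {"jaw": -1, "linear": [0, 0, 1], "roll": 0},
    {"jaw": -1, "linear": [0, 0, 1], "roll": 0},
    {"jaw": -1, "linear": [0, 0, 1], "roll": 0},
    {"jaw": -1, "linear": [0, 0, 1], "roll": 0},
    {"jaw": -1, "linear": [0, 0, 1], "roll": 0},
    {"jaw": -1, "linear": [0, 0, 1], "roll": 0}
  ]
}}

```text
t: 4.03
tool_pos: [0.9051, -0.0759, 0.2711]
orientation: [0.057, 1.456, -0.067]
force: [0.9, 0.0, -0.3]
opening: 0.0931
```

```bash
python3 - <<'E'
from h import *
from plant import *
info(read_state())
E
```

```text
t 4.03 q [-0.142  1.127  0.023  0.005  1.877 -1.631] F [ 0.9  0.  -0.3] open 0.0931
tcp case mm [323.9 -53.1 271.1] grasp [321.7 -53.  290. ]
R in case
 [[ 0.114  0.005  0.993]
 [-0.003  1.    -0.005]
 [-0.993 -0.002  0.114]]
```

{"method": "apply_moves", "body": {
  "series": [
    {"jaw": -1, "linear": [-0.8, 0, 1], "roll": 0},
    {"jaw": -1, "linear": [-0.8, 0, 1], "roll": 0},
    {"jaw": -1, "linear": [-0.8, 0, 1], "roll": 0},
    {"jaw": -1, "linear": [-0.8, 0, 1], "roll": 0},
    {"jaw": -1, "linear": [-0.8, 0, 1], "roll": 0},
    {"jaw": -1, "linear": [-0.8, 0, 1], "roll": 0},
    {"jaw": -1, "linear": [-0.8, 0, 1], "roll": 0},
    {"jaw": -1, "linear": [-0.8, 0, 1], "roll": 0}
  ]
}}

```text
t: 5.03
tool_pos: [0.8727, -0.0722, 0.3926]
orientation: [0.054, 1.397, -0.069]
force: [-0.1, 0.1, -0.7]
opening: 0.0931
```

```bash
python3 - <<'E'
from h import *
from plant import *
info(read_state())
E
```

```text
t 5.03 q [-0.145  0.986  0.023  0.01   1.959 -1.631] F [-0.1  0.1 -0.7] open 0.0931
tcp case mm [291.3 -51.8 392.6] grasp [288.  -51.8 411.3]
R in case
 [[ 0.172  0.005  0.985]
 [-0.003  1.    -0.004]
 [-0.985 -0.002  0.172]]
```

{"method": "apply_moves", "body": {
  "series": [
    {"jaw": -1, "linear": [-0.3, 0, 1], "roll": 0},
    {"jaw": -1, "linear": [-0.3, 0, 1], "roll": 0},
    {"jaw": -1, "linear": [-0.3, 0, 1], "roll": 0}
  ]
}}

```text
t: 5.4
tool_pos: [0.8952, -0.0737, 0.3955]
orientation: [0.052, 1.338, -0.07]
force: [-0.1, 0.3, -1.4]
opening: 0.0932
```

{"method": "apply_moves", "body": {
  "series": [
    {"jaw": -1, "linear": [-0.4, 0, 1], "roll": 0},
    {"jaw": -1, "linear": [-0.4, 0, 1], "roll": 0},
    {"jaw": -1, "linear": [-0.4, 0, 1], "roll": 0}
  ]
}}

```text
t: 5.78
tool_pos: [0.9065, -0.0744, 0.4218]
orientation: [0.049, 1.276, -0.071]
force: [0.1, 0.2, 0.2]
opening: 0.0931
```

{"method": "apply_moves", "body": {
  "series": [
    {"jaw": -1, "linear": [-0.4, 0, 1], "roll": 0},
    {"jaw": -1, "linear": [-0.4, 0, 1], "roll": 0},
    {"jaw": -1, "linear": [-0.4, 0, 1], "roll": 0}
  ]
}}

```text
t: 6.15
tool_pos: [0.9149, -0.0747, 0.4522]
orientation: [0.047, 1.214, -0.072]
force: [0.2, 0.4, 0.6]
opening: 0.0931
```

```bash
python3 - <<'E'
from h import *
from plant import *
info(read_state())
E
```

```text
t 6.15 q [-0.146  0.934  0.023  0.021  1.829 -1.627] F [0.2 0.4 0.6] open 0.0931
tcp case mm [333.5 -51.2 452.2] grasp [326.9 -51.1 470. ]
R in case
 [[ 0.349  0.005  0.937]
 [-0.004  1.    -0.004]
 [-0.937 -0.003  0.349]]
```

{"method": "apply_moves", "body": {
  "series": [
    {"jaw": -1, "linear": [-0.3, 0, 1], "roll": 0},
    {"jaw": -1, "linear": [-0.3, 0, 1], "roll": 0},
    {"jaw": -1, "linear": [-0.3, 0, 1], "roll": 0}
  ]
}}

```text
t: 6.52
tool_pos: [0.9275, -0.0756, 0.4752]
orientation: [0.044, 1.152, -0.073]
force: [0.1, -0.1, -0.1]
opening: 0.093
```

{"method": "apply_moves", "body": {
  "series": [
    {"jaw": -1, "linear": [-0.3, 0, 1], "roll": 0},
    {"jaw": -1, "linear": [-0.3, 0, 1], "roll": 0},
    {"jaw": -1, "linear": [-0.3, 0, 1], "roll": 0}
  ]
}}

```text
t: 6.9
tool_pos: [0.9356, -0.076, 0.5055]
orientation: [0.041, 1.089, -0.074]
force: [-0.4, -0.7, 0.1]
opening: 0.093
```

{"method": "apply_moves", "body": {
  "series": [
    {"jaw": -1, "linear": [-0.3, 0, 1], "roll": 0},
    {"jaw": -1, "linear": [-0.3, 0, 1], "roll": 0},
    {"jaw": -1, "linear": [-0.3, 0, 1], "roll": 0}
  ]
}}

```text
t: 7.28
tool_pos: [0.9396, -0.0761, 0.5405]
orientation: [0.039, 1.027, -0.075]
force: [-1.0, -0.6, 0.4]
opening: 0.0932
```

{"method": "apply_moves", "body": {
  "series": [
    {"jaw": -1, "linear": [-0.3, 0, 1], "roll": 0},
    {"jaw": -1, "linear": [-0.3, 0, 1], "roll": 0},
    {"jaw": -1, "linear": [-0.3, 0, 1], "roll": 0}
  ]
}}

```text
t: 7.65
tool_pos: [0.9396, -0.0759, 0.5796]
orientation: [0.036, 0.964, -0.076]
force: [-0.7, 0.2, -0.7]
opening: 0.0928
```

```bash
python3 - <<'E'
from h import *
from plant import *
s=read_state();info(s)
p,R=pose(s);Rc=RC.T@R
for g in [(-69,45,113)]:
    g=np.array(g,float)
    for back in (250,120,60,0):
        t=g+19*Rc[:,0]-back*Rc[:,0]; print(back,t.round(1));lin(s,[cw(t)])
E
```

```text
t 7.65 q [-0.15   0.823  0.023  0.037  1.69  -1.625] F [-0.7  0.2 -0.7] open 0.0928
tcp case mm [358.2 -50.4 579.6] grasp [347.4 -50.3 595.2]
R in case
 [[ 0.57   0.005  0.822]
 [-0.005  1.    -0.002]
 [-0.822 -0.003  0.57 ]]
250 [-200.6   46.3  302.9]
[0.3897 0.0628 0.3029] lin [-0.1524  0.1578 -1.0286]
120 [-126.5   45.5  196. ]
[0.4635 0.0565 0.196 ] lin [ 0.0643  0.1578 -1.0286]
60 [-92.4  45.2 146.7]
[0.4975 0.0536 0.1467] lin [ 0.1643  0.1578 -1.0286]
0 [-58.2  44.9  97.4]
[0.5316 0.0507 0.0974] lin [ 0.2643  0.1578 -1.0286]
```

{"method": "apply_moves", "body": {
  "series": [
    {"jaw": 0.3, "linear": [-0.03, 0.03, -0.15], "roll": 0},
    {"jaw": 0.3, "linear": [-0.05, 0.05, -0.25], "roll": 0},
    {"jaw": 0.3, "linear": [-0.06, 0.06, -0.35], "roll": 0},
    {"jaw": 0.3, "linear": [-0.08, 0.08, -0.45], "roll": 0},
    {"jaw": 0.3, "linear": [-0.1, 0.1, -0.55], "roll": 0},
    {"jaw": 0.3, "linear": [-0.11, 0.11, -0.65], "roll": 0},
    {"jaw": 0.3, "linear": [-0.12, 0.13, -0.75], "roll": 0},
    {"jaw": 0.3, "linear": [-0.14, 0.14, -0.85], "roll": 0},
    {"jaw": 0.3, "linear": [-0.15, 0.157, -1], "roll": 0},
    {"jaw": 0.3, "linear": [-0.15, 0.157, -1], "roll": 0},
    {"jaw": 0.3, "linear": [-0.15, 0.157, -1], "roll": 0},
    {"jaw": 0.3, "linear": [-0.15, 0.157, -1], "roll": 0},
    {"jaw": 0.3, "linear": [-0.15, 0.157, -1], "roll": 0}
  ]
}}

```text
t: 9.28
tool_pos: [0.4465, 0.0806, 0.317]
orientation: [0.025, 1.006, -0.093]
force: [-0.6, -0.3, -0.5]
opening: 0.0327
```

```bash
cat > v.py <<'E'
import sys
from h import *
from plant import *
s=read_state();info(s);c=read_camera("wrist");pickle.dump((c,s),open(f"pics/{sys.argv[1]}.pkl","wb"))
cv2.imwrite(f"pics/{sys.argv[1]}.png",c["pixels"])
for g in ([-69,44,113],[-69,46,113]):
    print(proj(c,[cw(g)],s))
E
python3 v.py w1; python3 - <<'E'
from h import *
from plant import *
s=read_state()
p,R=pose(s);Rc=RC.T@R
for g in [(-69,45,113)]:
    g=np.array(g,float)
    for back in (120,60,3):
        t=g+19*Rc[:,0]-back*Rc[:,0];lin(s,[cw(t)])
E
```

```text
t 9.28 q [ 0.214 -0.893  2.197 -0.186  1.302 -1.273] F [-0.6 -0.3 -0.5] open 0.0327
tcp case mm [-145.3   68.3  317. ] grasp [-155.4   68.8  333.1]
R in case
 [[ 0.535  0.014  0.845]
 [-0.026  1.    -0.   ]
 [-0.844 -0.022  0.535]]
[[304.81404502 135.29377634]]
[[306.56385836 135.29771026]]
[0.4669 0.0583 0.1981] lin [ 0.1891 -0.0287 -0.0781]
[0.4989 0.0543 0.1476] lin [ 0.2891 -0.0287 -0.0781]
[0.5293 0.0505 0.0995] lin [ 0.3841 -0.0287 -0.0781]
```

View pics/w1.png

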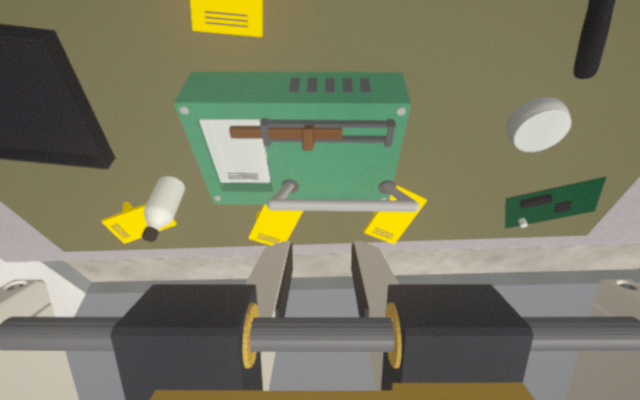

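{"method": "apply_moves", "body": {
  "series": [
    {"jaw": 0.3, "linear": [0.06, -0.026, -0.05], "roll": 0},
    {"jaw": 0.3, "linear": [0.14, -0.026, -0.078], "roll": 0},
    {"jaw": 0.3, "linear": [0.19, -0.026, -0.078], "roll": 0},
    {"jaw": 0.3, "linear": [0.24, -0.026, -0.078], "roll": 0},
    {"jaw": 0.3, "linear": [0.29, -0.026, -0.078], "roll": 0},
    {"jaw": 0.3, "linear": [0.29, -0.026, -0.078], "roll": 0},
    {"jaw": 0.3, "linear": [0.29, -0.026, -0.078], "roll": 0}
  ]
}}

```text
t: 10.2
tool_pos: [0.5, 0.0553, 0.1488]
orientation: [0.026, 1.002, -0.095]
force: [0.1, 0.1, 0.8]
opening: 0.0323
```

```bash
python3 v.py w2; python3 - <<'E'
from h import *
from plant import *
s=read_state()
p,R=pose(s);Rc=RC.T@R
for y in (44,46.5):
    g=np.array((-69,y,113.))
    for back in (30,3):
        t=g+19*Rc[:,0]-back*Rc[:,0];lin(s,[cw(t)])
E
```

```text
t 10.2 q [ 0.098 -0.692  2.398 -0.155  0.883 -1.323] F [0.1 0.1 0.8] open 0.0323
tcp case mm [-90.   47.1 148.8] grasp [-100.2   47.7  164.8]
R in case
 [[ 0.539  0.016  0.842]
 [-0.027  1.    -0.002]
 [-0.842 -0.022  0.539]]
[[317.85404289 224.67242991]]
[[320.80705803 224.696069  ]]
[0.5148 0.0513 0.1223] lin [ 0.0514 -0.0038 -0.0034]
[0.5293 0.0495 0.0995] lin [ 0.0964 -0.0038 -0.0034]
[0.515  0.0538 0.1223] lin [ 0.0513  0.0003 -0.0034]
[0.5295 0.052  0.0995] lin [ 0.0963  0.0003 -0.0034]
```

View pics/w2.png

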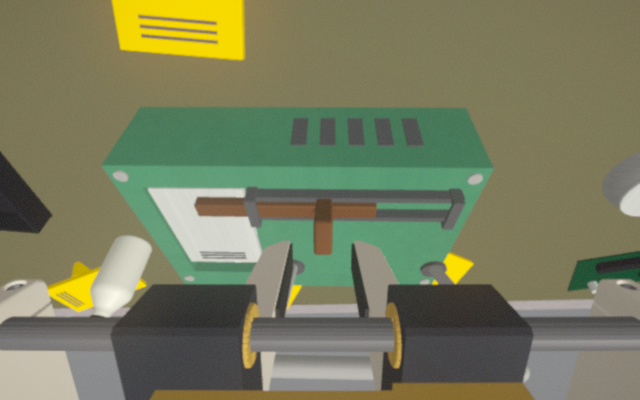

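The lug sits between the fingers, at pixel (323,225) with the finger midline at about 322. I advance and grip.

{"method": "apply_moves", "body": {
  "series": [
    {"jaw": 0.3, "linear": [0.05, 0.002, -0.0034], "roll": 0},
    {"jaw": 0.3, "linear": [0.095, 0.002, -0.0034], "roll": 0},
    {"jaw": 0.3, "linear": [0.095, 0.002, -0.0034], "roll": 0},
    {"jaw": 1, "linear": [0.095, 0.002, -0.0034], "roll": 0},
    {"jaw": 1, "linear": [0.095, 0.002, -0.0034], "roll": 0},
    {"jaw": 1, "linear": [0.095, 0.002, -0.0034], "roll": 0},
    {"jaw": 1, "linear": [0.095, 0.002, -0.0034], "roll": 0}
  ],
  "force": 40
}}

```text
t: 11.12
tool_pos: [0.5299, 0.0531, 0.102]
orientation: [0.026, 0.998, -0.094]
force: [-7.9, -2.7, 8.8]
opening: 0.012
```

```bash
python3 -c "
from h import *
from plant import *
info(read_state())"
```

```text
t 11.12 q [ 0.082 -0.505  2.375 -0.17   0.716 -1.306] F [-7.9 -2.7  8.8] open 0.012
tcp case mm [-60.   47.2 102. ] grasp [-70.3  47.7 118. ]
R in case
 [[ 0.541  0.016  0.841]
 [-0.026  1.    -0.002]
 [-0.84  -0.021  0.542]]
```

{"method": "apply_moves", "body": {
  "series": [
    {"jaw": 1, "linear": [0, 0.006, 0], "roll": 0},
    {"jaw": 1, "linear": [0, 0.012, 0], "roll": 0},
    {"jaw": 1, "linear": [0, 0.016, 0], "roll": 0},
    {"jaw": 1, "linear": [0, 0.019, 0], "roll": 0},
    {"jaw": 1, "linear": [0, 0.022, 0], "roll": 0},
    {"jaw": 1, "linear": [0, 0.022, 0], "roll": 0}
  ]
}}

```text
t: 11.88
tool_pos: [0.5306, 0.0627, 0.102]
orientation: [0.022, 1.0, -0.099]
force: [-6.8, -25.9, 4.9]
opening: 0.012
```

```bash
python3 -c "
from h import *
from plant import *
info(read_state())"
```

```text
t 11.88 q [ 0.118 -0.488  2.363 -0.207  0.719 -1.249] F [ -6.8 -25.9   4.9] open 0.012
tcp case mm [-60.   56.8 102. ] grasp [-70.3  57.5 117.9]
R in case
 [[ 0.54   0.018  0.841]
 [-0.032  0.999 -0.001]
 [-0.841 -0.027  0.541]]
```

{"method": "apply_moves", "body": {
  "series": [
    {"jaw": 1, "linear": [0, -0.006, 0], "roll": 0},
    {"jaw": 1, "linear": [0, -0.012, 0], "roll": 0},
    {"jaw": 1, "linear": [0, -0.018, 0], "roll": 0},
    {"jaw": 1, "linear": [0, -0.018, 0], "roll": 0},
    {"jaw": 1, "linear": [0, -0.012, 0], "roll": 0},
    {"jaw": 1, "linear": [0, -0.006, 0], "roll": 0},
    {"jaw": 1, "linear": [0, 0, 0], "roll": 0},
    {"jaw": 1, "linear": [0, 0.006, 0], "roll": 0},
    {"jaw": 1, "linear": [0, 0.012, 0], "roll": 0},
    {"jaw": 1, "linear": [0, 0.016, 0], "roll": 0},
    {"jaw": 1, "linear": [0, 0.02, 0], "roll": 0},
    {"jaw": 1, "linear": [0, 0.02, 0], "roll": 0}
  ]
}}

```text
t: 13.38
tool_pos: [0.5313, 0.0712, 0.102]
orientation: [0.018, 1.001, -0.105]
force: [-7.6, -25.4, 7.0]
opening: 0.0123
```

```bash
python3 -c "
from h import *
from plant import *
info(read_state())"
```

```text
t 13.38 q [ 0.149 -0.471  2.352 -0.241  0.724 -1.198] F [ -7.6 -25.4   7. ] open 0.0123
tcp case mm [-60.   65.3 102. ] grasp [-70.2  66.1 117.9]
R in case
 [[ 0.539  0.021  0.842]
 [-0.039  0.999  0.   ]
 [-0.841 -0.033  0.54 ]]
```

{"method": "apply_moves", "body": {
  "series": [
    {"jaw": 1, "linear": [0, -0.006, 0], "roll": 0},
    {"jaw": 1, "linear": [0, -0.012, 0], "roll": 0},
    {"jaw": 1, "linear": [0, -0.018, 0], "roll": 0},
    {"jaw": 1, "linear": [0, -0.018, 0], "roll": 0},
    {"jaw": 1, "linear": [0, -0.012, 0], "roll": 0},
    {"jaw": 1, "linear": [0, -0.006, 0], "roll": 0},
    {"jaw": 1, "linear": [0, 0, 0], "roll": 0},
    {"jaw": 1, "linear": [0, 0.006, 0], "roll": 0},
    {"jaw": 1, "linear": [0, 0.012, 0], "roll": 0},
    {"jaw": 1, "linear": [0, 0.016, 0], "roll": 0},
    {"jaw": 1, "linear": [0, 0.02, 0], "roll": 0},
    {"jaw": 1, "linear": [0, 0.02, 0], "roll": 0}
  ]
}}

```text
t: 14.88
tool_pos: [0.532, 0.0796, 0.102]
orientation: [0.014, 1.002, -0.11]
force: [-10.5, -25.5, 9.6]
opening: 0.0127
```

```bash
python3 -c "
from h import *
from plant import *
info(read_state())"
```

```text
t 14.88 q [ 0.179 -0.453  2.339 -0.272  0.729 -1.149] F [-10.5 -25.5   9.6] open 0.0127
tcp case mm [-59.9  73.8 102. ] grasp [-70.1  74.6 117.9]
R in case
 [[ 0.538  0.023  0.842]
 [-0.045  0.999  0.001]
 [-0.842 -0.039  0.539]]
```

{"method": "apply_moves", "body": {
  "series": [
    {"jaw": 1, "linear": [0, -0.006, 0], "roll": 0},
    {"jaw": 1, "linear": [0, -0.012, 0], "roll": 0},
    {"jaw": 1, "linear": [0, -0.018, 0], "roll": 0},
    {"jaw": 1, "linear": [0, -0.018, 0], "roll": 0},
    {"jaw": 1, "linear": [0, -0.012, 0], "roll": 0},
    {"jaw": 1, "linear": [0, -0.006, 0], "roll": 0},
    {"jaw": 1, "linear": [0, 0, 0], "roll": 0},
    {"jaw": 1, "linear": [0, 0.008, 0], "roll": 0},
    {"jaw": 1, "linear": [0, 0.016, 0], "roll": 0},
    {"jaw": 1, "linear": [0, 0.024, 0], "roll": 0},
    {"jaw": 1, "linear": [-0.001, 0.032, 0], "roll": 0},
    {"jaw": 1, "linear": [-0.001, 0.04, 0], "roll": 0},
    {"jaw": 1, "linear": [-0.002, 0.048, 0], "roll": 0},
    {"jaw": 1, "linear": [-0.002, 0.055, 0], "roll": 0},
    {"jaw": 1, "linear": [-0.002, 0.061, 0], "roll": 0},
    {"jaw": 1, "linear": [-0.002, 0.061, 0], "roll": 0}
  ]
}}

```text
t: 16.88
tool_pos: [0.5345, 0.1113, 0.1018]
orientation: [0.009, 1.004, -0.118]
force: [-10.6, -33.7, 13.0]
opening: 0.0127
```

```bash
python3 -c "
from h import *
from plant import *
info(read_state())"
```

```text
t 16.88 q [ 0.274 -0.393  2.297 -0.353  0.746 -1.007] F [-10.6 -33.7  13. ] open 0.0127
tcp case mm [-59.8 105.6 101.8] grasp [-70.  106.6 117.8]
R in case
 [[ 0.537  0.027  0.843]
 [-0.054  0.999  0.002]
 [-0.842 -0.047  0.537]]
```

{"method": "apply_moves", "body": {
  "series": [
    {"jaw": 1, "linear": [0, 0.006, 0], "roll": 0},
    {"jaw": 1, "linear": [0, 0.006, 0], "roll": 0},
    {"jaw": 1, "linear": [0, 0.006, 0], "roll": 0}
  ]
}}

```text
t: 17.25
tool_pos: [0.5345, 0.1111, 0.1018]
orientation: [0.005, 1.006, -0.123]
force: [-7.0, -25.1, 8.2]
opening: 0.0126
```

```bash
python3 -c "
from h import *
from plant import *
info(read_state())
T=read_camera('top');h=cv2.cvtColor(T['pixels'],cv2.COLOR_BGR2HSV)
m=cv2.inRange(h,(0,90,30),(14,255,140));k=m[150:260,255:380]
v,u=np.nonzero(k);P=onz(T,np.c_[u+255,v+150],.085);Q=(P-C0)@RC*1000
sel=abs(Q[:,0]+53)<8;print('bolt y range',np.sort(Q[sel,1]).round(0)[[0,1,2,-3,-2,-1]])
cv2.imwrite('pics/t3.png',cv2.resize(T['pixels'][165:250,255:375],None,fx=5,fy=5,interpolation=2))
"
```

```text
t 17.25 q [ 0.279 -0.388  2.293 -0.364  0.751 -0.995] F [ -7.  -25.1   8.2] open 0.0126
tcp case mm [-59.9 105.4 101.8] grasp [-70.  106.5 117.8]
R in case
 [[ 0.535  0.03   0.844]
 [-0.061  0.998  0.003]
 [-0.842 -0.053  0.536]]
bolt y range [ 10.  11.  11. 137. 137. 138.]
```

The bolt is at its end stop: 25 N with no further motion, and its brown bar now spans y 10 to 137, clear of the cover. Before planning the press with the leaning tool, I check for a camera housing beside the gripper in the first side view.

```bash
python3 -c "
from h import *
S=pickle.load(open('pics/side0.pkl','rb'))
from plant import *
c=read_camera('side');pickle.dump(c,open('pics/s4.pkl','wb'))
a=cv2.resize(S['pixels'][0:100,80:180],None,fx=4,fy=4,interpolation=2)
b=cv2.resize(c['pixels'][60:260,200:360],None,fx=2.5,fy=2.5,interpolation=2)
o=np.zeros((500,800,3),np.uint8);o[:400,:400]=a;o[:500,400:800]=b
cv2.imwrite('pics/s4.png',o)"
```

```text
(no output)
```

View pics/s4.png

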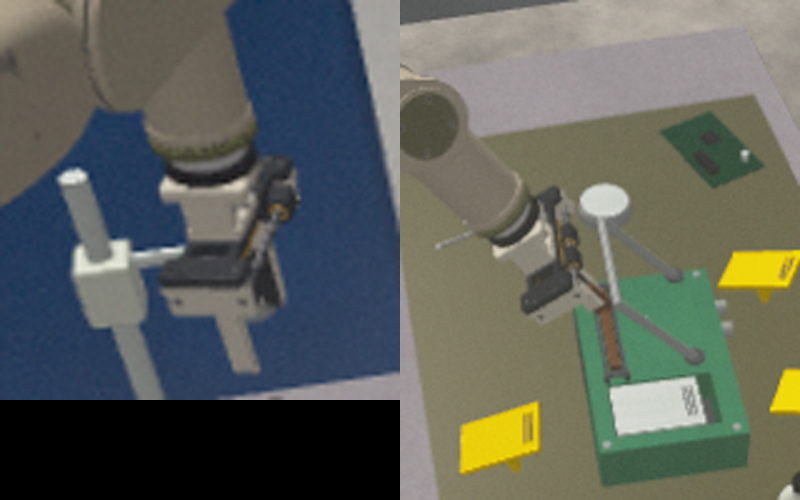

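The side view shows no camera housing on the gripper, and the bolt's end is back at the strap, clear of the cover. I release the lug, back out along the tool axis, slide to the cover's side and roll 90° in steps.

{"method": "apply_moves", "body": {
  "series": [
    {"jaw": 0.3, "linear": [0, 0, 0], "roll": 0},
    {"jaw": 0.3, "linear": [0, 0, 0], "roll": 0},
    {"jaw": 0.3, "linear": [0, 0, 0], "roll": 0},
    {"jaw": 0.3, "linear": [-0.04, 0, 0], "roll": 0},
    {"jaw": 0.3, "linear": [-0.09, 0, 0], "roll": 0},
    {"jaw": 0.3, "linear": [-0.09, 0, 0], "roll": 0},
    {"jaw": 0.3, "linear": [-0.09, -0.07, 0], "roll": 0},
    {"jaw": 1, "linear": [-0.09, -0.14, 0], "roll": 0},
    {"jaw": 1, "linear": [-0.09, -0.21, 0], "roll": 0},
    {"jaw": 1, "linear": [-0.09, -0.27, 0], "roll": 0},
    {"jaw": 1, "linear": [-0.09, -0.27, 0], "roll": 0},
    {"jaw": 1, "linear": [-0.09, -0.27, 0], "roll": 0}
  ]
}}

```text
t: 18.85
tool_pos: [0.4887, -0.0443, 0.1551]
orientation: [0.006, 1.006, -0.124]
force: [0.7, 0.5, 0.2]
opening: 0.001
```

{"method": "apply_moves", "body": {
  "series": [
    {"jaw": 1, "linear": [0, 0, 0], "roll": 0.33},
    {"jaw": 1, "linear": [0, 0, 0], "roll": 0.66},
    {"jaw": 1, "linear": [0, 0, 0], "roll": 1},
    {"jaw": 1, "linear": [0, 0, 0], "roll": 1}
  ]
}}

```text
t: 19.35
tool_pos: [0.4887, -0.0427, 0.1545]
orientation: [0.481, 0.952, -0.382]
force: [-0.1, 0.4, 1.2]
opening: 0.0008
```

{"method": "apply_moves", "body": {
  "series": [
    {"jaw": 1, "linear": [0, 0, 0], "roll": 0.33},
    {"jaw": 1, "linear": [0, 0, 0], "roll": 0.66},
    {"jaw": 1, "linear": [0, 0, 0], "roll": 1},
    {"jaw": 1, "linear": [0, 0, 0], "roll": 1}
  ]
}}

```text
t: 19.85
tool_pos: [0.4887, -0.0419, 0.1542]
orientation: [0.951, 0.85, -0.632]
force: [0.5, -0.2, -0.4]
opening: 0.0002
```

```bash
python3 -c "
from h import *
from plant import *
info(read_state())"
```

```text
t 19.85 q [-0.194 -0.788  2.439  0.006  0.924 -0.637] F [ 0.5 -0.2 -0.4] open 0.0002
tcp case mm [-93.9 -50.7 154.2] grasp [-104.   -49.6  170.2]
R in case
 [[ 0.534  0.743  0.403]
 [-0.059  0.508 -0.859]
 [-0.844  0.435  0.315]]
```

{"method": "apply_moves", "body": {
  "series": [
    {"jaw": 1, "linear": [0, 0, 0], "roll": 0.33},
    {"jaw": 1, "linear": [0, 0, 0], "roll": 0.66},
    {"jaw": 1, "linear": [0, 0, 0], "roll": 1},
    {"jaw": 1, "linear": [0, 0, 0], "roll": 1},
    {"jaw": 1, "linear": [0, 0, 0], "roll": 1}
  ]
}}

```text
t: 20.48
tool_pos: [0.4887, -0.0417, 0.1541]
orientation: [1.415, 0.697, -0.874]
force: [0.7, -0.2, 0.0]
opening: 0.0005
```

```bash
python3 -c "
from h import *
from plant import *
s=read_state();info(s)
for t in [(-10,-60,150),(33,-60,115),(33,-60,92)]: print(t);lin(s,[cw(t)])"
```

```text
t 20.48 q [-0.193 -0.788  2.439  0.006  0.924 -0.12 ] F [ 0.7 -0.2  0. ] open 0.0005
tcp case mm [-93.9 -50.4 154.1] grasp [-104.1  -49.3  170.1]
R in case
 [[ 0.533  0.846 -0.016]
 [-0.058  0.018 -0.998]
 [-0.844  0.533  0.059]]
(-10, -60, 150)
[ 0.5717 -0.0576  0.15  ] lin [0.0813 0.1144 0.0133]
(33, -60, 115)
[ 0.6146 -0.0608  0.115 ] lin [0.1688 0.1439 0.0087]
(33, -60, 92)
[ 0.6146 -0.0608  0.092 ] lin [0.2011 0.1234 0.0065]
```

{"method": "apply_moves", "body": {
  "series": [
    {"jaw": 1, "linear": [0.04, 0.06, 0.005], "roll": 0},
    {"jaw": 1, "linear": [0.08, 0.115, 0.013], "roll": 0},
    {"jaw": 1, "linear": [0.13, 0.13, 0.01], "roll": 0},
    {"jaw": 1, "linear": [0.17, 0.144, 0.009], "roll": 0},
    {"jaw": 1, "linear": [0.2, 0.123, 0.006], "roll": 0},
    {"jaw": 1, "linear": [0.2, 0.123, 0.006], "roll": 0},
    {"jaw": 1, "linear": [0.2, 0.123, 0.006], "roll": 0}
  ],
  "force": 20
}}

```text
t: 21.35
tool_pos: [0.6143, -0.0605, 0.0932]
orientation: [1.413, 0.697, -0.872]
force: [0.2, 0.1, 0.7]
opening: 0.0002
```

```bash
python3 v.py w5 >/dev/null; python3 -c "
from h import *
from plant import *
s=read_state();info(s)
c=read_camera('side');pickle.dump(c,open('pics/s5.pkl','wb'))
cv2.imwrite('pics/s5.png',cv2.resize(c['pixels'][110:260,230:370],None,fx=4,fy=4,interpolation=2))
for t in [(38,-60,84),(43,-60,76)]: print(t);lin(s,[cw(t)])"
```

```text
t 21.4 q [-0.179 -0.207  2.168 -0.005  0.613 -0.103] F [ 0.4 -0.4  0.2] open 0.0006
tcp case mm [ 33.1 -59.7  93.8] grasp [ 22.9 -58.6 109.8]
R in case
 [[ 0.535  0.845 -0.015]
 [-0.059  0.02  -0.998]
 [-0.843  0.535  0.06 ]]
(38, -60, 84)
[ 0.6196 -0.0612  0.084 ] lin [ 0.0182 -0.0018 -0.0007]
(43, -60, 76)
[ 0.6245 -0.0616  0.076 ] lin [ 0.0339 -0.0019 -0.0016]
```

View pics/s5.png

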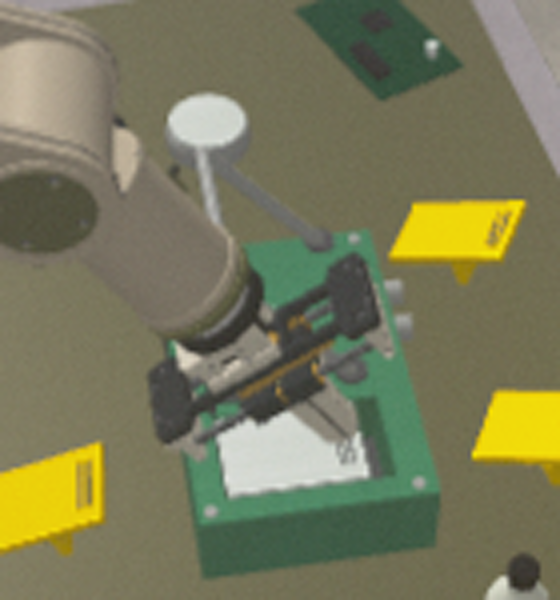

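{"method": "apply_moves", "body": {
  "series": [
    {"jaw": 1, "linear": [0.01, -0.006, 0], "roll": 0},
    {"jaw": 1, "linear": [0.02, -0.011, 0], "roll": 0},
    {"jaw": 1, "linear": [0.02, -0.011, 0], "roll": 0}
  ]
}}

```text
t: 21.82
tool_pos: [0.615, -0.0614, 0.0793]
orientation: [1.414, 0.697, -0.872]
force: [0.6, -0.1, 0.5]
opening: 0.0007
```

```bash
python3 -c "
from h import *
from plant import *
s=read_state();info(s)"
```

```text
t 21.82 q [-0.181 -0.18   2.174 -0.003  0.58  -0.106] F [ 0.6 -0.1  0.5] open 0.0007
tcp case mm [ 33.4 -60.6  79.3] grasp [ 23.3 -59.4  95.4]
R in case
 [[ 0.534  0.845 -0.015]
 [-0.059  0.019 -0.998]
 [-0.843  0.534  0.06 ]]
```

{"method": "apply_moves", "body": {
  "series": [
    {"jaw": 1, "linear": [0.007, 0, 0], "roll": 0},
    {"jaw": 1, "linear": [0.014, 0, 0], "roll": 0},
    {"jaw": 1, "linear": [0.02, 0, 0], "roll": 0},
    {"jaw": 1, "linear": [0.026, 0, 0], "roll": 0},
    {"jaw": 1, "linear": [0.026, 0, 0], "roll": 0}
  ]
}}

```text
t: 22.45
tool_pos: [0.6249, -0.0633, 0.0678]
orientation: [1.414, 0.694, -0.87]
force: [4.8, -0.3, 5.1]
opening: 0.0002
```

```bash
python3 -c "
from h import *
from plant import *
s=read_state();info(s)
c=read_camera('side');pickle.dump(c,open('pics/s6.pkl','wb'))
cv2.imwrite('pics/s6.png',cv2.resize(c['pixels'][150:260,250:350],None,fx=5,fy=5,interpolation=2))"
```

```text
t 22.45 q [-0.181 -0.13   2.156 -0.004  0.545 -0.106] F [ 4.8 -0.3  5.1] open 0.0002
tcp case mm [ 43.5 -61.7  67.8] grasp [ 33.3 -60.5  83.7]
R in case
 [[ 0.537  0.843 -0.015]
 [-0.059  0.02  -0.998]
 [-0.842  0.537  0.06 ]]
```

View pics/s6.png

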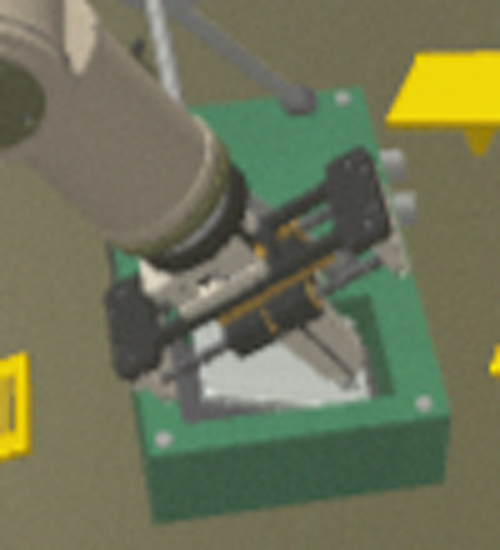

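The cover's near edge has lifted at the left, at about (190,390) in the crop, so it's tipping. The force is about 7 N. I press a little further and then lift straight up.

{"method": "apply_moves", "body": {
  "series": [
    {"jaw": 1, "linear": [0.007, 0, 0], "roll": 0},
    {"jaw": 1, "linear": [0.014, 0, 0], "roll": 0},
    {"jaw": 1, "linear": [0.018, 0, 0], "roll": 0},
    {"jaw": 1, "linear": [0.018, 0, 0], "roll": 0}
  ]
}}

```text
t: 23.0
tool_pos: [0.6291, -0.0642, 0.0568]
orientation: [1.413, 0.697, -0.873]
force: [-0.5, -0.2, -0.5]
opening: 0.0001
```

```bash
python3 -c "
from h import *
from plant import *
s=read_state();info(s)
for t in [(50,-60,140),(40,-60,220)]: lin(s,[cw(t)])
c=read_camera('side');pickle.dump(c,open('pics/s7.pkl','wb'))
cv2.imwrite('pics/s7.png',cv2.resize(c['pixels'][150:260,250:350],None,fx=5,fy=5,interpolation=2))"
```

```text
t 23.0 q [-0.182 -0.094  2.145 -0.004  0.523 -0.106] F [-0.5 -0.2 -0.5] open 0.0001
tcp case mm [ 47.8 -62.3  56.8] grasp [ 37.6 -61.2  72.8]
R in case
 [[ 0.534  0.845 -0.015]
 [-0.059  0.019 -0.998]
 [-0.844  0.534  0.06 ]]
[ 0.6315 -0.0621  0.14  ] lin [-0.1152  0.0773  0.0045]
[ 0.6215 -0.0614  0.22  ] lin [-0.2366  0.1343  0.0127]
```

{"method": "apply_moves", "body": {
  "series": [
    {"jaw": 1, "linear": [-0.028, 0.018, 0], "roll": 0},
    {"jaw": 1, "linear": [-0.056, 0.036, 0.002], "roll": 0},
    {"jaw": 1, "linear": [-0.085, 0.056, 0.003], "roll": 0},
    {"jaw": 1, "linear": [-0.115, 0.077, 0.004], "roll": 0},
    {"jaw": 1, "linear": [-0.2, 0.1, 0.004], "roll": 0},
    {"jaw": 0.4, "linear": [-0.26, 0.05, 0], "roll": 0},
    {"jaw": 0.4, "linear": [-0.3, 0, -0.005], "roll": 0},
    {"jaw": 0.4, "linear": [-0.3, -0.0355, -0.005], "roll": 0},
    {"jaw": 0.4, "linear": [-0.3, -0.0355, -0.005], "roll": 0},
    {"jaw": 0.4, "linear": [-0.3, -0.0355, -0.005], "roll": 0}
  ]
}}

```text
t: 24.3
tool_pos: [0.5168, -0.0426, 0.1975]
orientation: [1.414, 0.696, -0.872]
force: [-0.4, -0.1, -0.3]
opening: 0.0282
```

```bash
python3 v.py w8; python3 -c "
from h import *
from plant import *
c,s=pickle.load(open('pics/w8.pkl','rb'))
print('near edge pred',proj(c,[cw((-13,-18,113)),cw((-13,-55,113)),cw((-13,-92,113))],s).round(0).tolist())
d=read_camera('side');pickle.dump(d,open('pics/s8.pkl','wb'))
print('side pred',proj(d,[cw((-13,-18,113)),cw((-13,-55,113)),cw((-13,-92,113))]).round(0).tolist())
a=cv2.resize(c['pixels'],(480,300));b=cv2.resize(d['pixels'][170:260,250:350],None,fx=3.2,fy=3.2,interpolation=2)
o=np.zeros((300,800,3),np.uint8);o[:,:480]=a;o[:288,480:800]=b
cv2.imwrite('pics/m8.png',o)"
```

```text
t 24.3 q [-0.178 -0.697  2.311 -0.004  0.96  -0.103] F [-0.4 -0.1 -0.3] open 0.0282
tcp case mm [-65.8 -49.2 197.5] grasp [-76.  -48.1 213.5]
R in case
 [[ 0.534  0.845 -0.015]
 [-0.059  0.019 -0.998]
 [-0.843  0.534  0.06 ]]
[[250.04352034  77.52652463]]
[[249.87480547  74.27554892]]
near edge pred [[320.0, 161.0], [320.0, 204.0], [319.0, 242.0]]
side pred [[299.0, 205.0], [301.0, 215.0], [304.0, 224.0]]
```

View pics/m8.png

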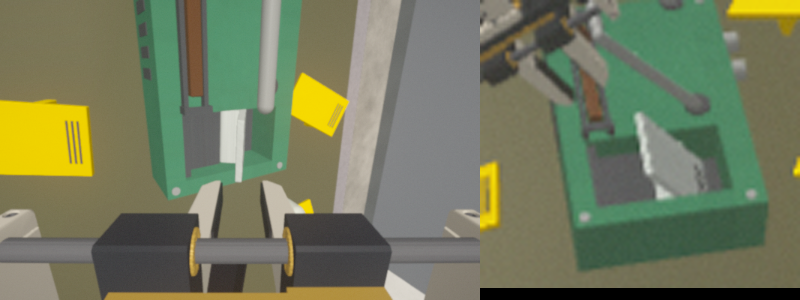

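The cover stands tipped. Its near edge is seen at full-image column ~320, rows 150–240, matching the prediction, with the finger midline at ~321. I advance along the tool axis and grip.

{"method": "apply_moves", "body": {
  "series": [
    {"jaw": 0.4, "linear": [0.06, 0, 0], "roll": 0},
    {"jaw": 0.4, "linear": [0.12, 0, 0], "roll": 0},
    {"jaw": 0.4, "linear": [0.16, -0.001, 0], "roll": 0},
    {"jaw": 0.4, "linear": [0.194, -0.001, 0], "roll": 0},
    {"jaw": 0.4, "linear": [0.194, -0.001, 0], "roll": 0},
    {"jaw": 1, "linear": [0.194, -0.001, 0], "roll": 0},
    {"jaw": 1, "linear": [0.194, -0.001, 0], "roll": 0},
    {"jaw": 1, "linear": [0.194, -0.001, 0], "roll": 0},
    {"jaw": 1, "linear": [0.194, -0.001, 0], "roll": 0}
  ],
  "force": 30
}}

```text
t: 25.52
tool_pos: [0.5788, -0.0542, 0.1005]
orientation: [1.414, 0.694, -0.871]
force: [-0.9, -1.2, 2.9]
opening: 0.0078
```

```bash
python3 -c "
from h import *
from plant import *
s=read_state();info(s)"
```

```text
t 25.52 q [-0.18  -0.34   2.261 -0.005  0.651 -0.103] F [-0.9 -1.2  2.9] open 0.0078
tcp case mm [ -3.2 -56.1 100.5] grasp [-13.4 -55.  116.5]
R in case
 [[ 0.536  0.844 -0.015]
 [-0.059  0.019 -0.998]
 [-0.842  0.536  0.06 ]]
```

Gripped, at 7.8 mm opening. Now the path: straight up, over the tray, then down towards far-edge contact.

```bash
python3 -c "
from h import *
from plant import *
s=read_state()
lin(s,[(.579,-.054,.16),(.577,-.056,.25),(.506,-.359,.25),(.506,-.359,.115)])"
```

```text
[ 0.579 -0.054  0.16 ] lin [-0.0833  0.0535  0.0055]
[ 0.577 -0.056  0.25 ] lin [-0.2111  0.1312  0.0182]
[ 0.506 -0.359  0.25 ] lin [-0.2237  0.054   0.5309]
[ 0.506 -0.359  0.115] lin [-0.0342 -0.0666  0.5174]
```

{"method": "apply_moves", "body": {
  "series": [
    {"jaw": 1, "linear": [-0.028, 0.018, 0.002], "roll": 0},
    {"jaw": 1, "linear": [-0.056, 0.036, 0.004], "roll": 0},
    {"jaw": 1, "linear": [-0.083, 0.0535, 0.0055], "roll": 0},
    {"jaw": 1, "linear": [-0.125, 0.08, 0.01], "roll": 0},
    {"jaw": 1, "linear": [-0.17, 0.105, 0.014], "roll": 0},
    {"jaw": 1, "linear": [-0.211, 0.131, 0.018], "roll": 0},
    {"jaw": 1, "linear": [-0.211, 0.131, 0.018], "roll": 0}
  ],
  "force": 45
}}

```text
t: 26.4
tool_pos: [0.5779, -0.0561, 0.2527]
orientation: [1.415, 0.691, -0.868]
force: [1.1, -0.2, -2.6]
opening: 0.0079
```

```bash
python3 -c "
from h import *
from plant import *
s=read_state();info(s)
lin(s,[(.506,-.359,.25),(.506,-.359,.115)])"
```

```text
t 26.4 q [-0.185 -0.506  2.094 -0.     0.979 -0.111] F [ 1.1 -0.2 -2.6] open 0.0079
tcp case mm [ -3.9 -58.1 252.7] grasp [-14.2 -56.9 268.6]
R in case
 [[ 0.54   0.842 -0.016]
 [-0.059  0.02  -0.998]
 [-0.84   0.54   0.061]]
[ 0.506 -0.359  0.25 ] lin [-0.0097 -0.0809  0.5124]
[ 0.506 -0.359  0.115] lin [ 0.1792 -0.2023  0.4988]
```

Lifted; the 2.6 N load matches the cover's weight. Next, over the tray.

{"method": "apply_moves", "body": {
  "series": [
    {"jaw": 1, "linear": [0, -0.01, 0.06], "roll": 0},
    {"jaw": 1, "linear": [0, -0.02, 0.14], "roll": 0},
    {"jaw": 1, "linear": [-0.004, -0.035, 0.23], "roll": 0},
    {"jaw": 1, "linear": [-0.006, -0.05, 0.32], "roll": 0},
    {"jaw": 1, "linear": [-0.008, -0.065, 0.41], "roll": 0},
    {"jaw": 1, "linear": [-0.01, -0.081, 0.5], "roll": 0},
    {"jaw": 1, "linear": [-0.01, -0.081, 0.512], "roll": 0},
    {"jaw": 1, "linear": [-0.01, -0.081, 0.512], "roll": 0},
    {"jaw": 1, "linear": [0.05, -0.12, 0.508], "roll": 0},
    {"jaw": 1, "linear": [0.12, -0.163, 0.503], "roll": 0},
    {"jaw": 1, "linear": [0.179, -0.202, 0.499], "roll": 0},
    {"jaw": 1, "linear": [0.179, -0.202, 0.499], "roll": 0},
    {"jaw": 1, "linear": [0.179, -0.202, 0.499], "roll": 0}
  ]
}}

```text
t: 28.02
tool_pos: [0.5072, -0.3587, 0.1171]
orientation: [1.414, 0.69, -0.866]
force: [-0.1, 0.1, -0.5]
opening: 0.0077
```

```bash
python3 v.py w9 >/dev/null; python3 -c "
from h import *
from plant import *
s=read_state();info(s);print(s['tool_pos'])
d=read_camera('side')
c=pickle.load(open('pics/w9.pkl','rb'))[0]
a=cv2.resize(c['pixels'],(400,250));b=cv2.resize(d['pixels'][200:390,190:390],None,fx=2,fy=2,interpolation=2)
o=np.zeros((380,800,3),np.uint8);o[:250,:400]=a;o[:380,400:800]=b
cv2.imwrite('pics/m9.png',o)
p,R=pose(s);lin(s,[p+np.array([0,0,-.02]),p+np.array([0,0,-.03])])"
```

```text
t 28.07 q [-0.927 -0.159  2.08   0.515  0.841 -1.129] F [ 0.7 -0.3 -1.8] open 0.0077
tcp case mm [ -51.1 -366.   118.2] grasp [ -61.4 -364.9  134.2]
R in case
 [[ 0.542  0.84  -0.015]
 [-0.061  0.022 -0.998]
 [-0.838  0.542  0.063]]
[ 0.50756403 -0.35961989  0.11824442]
[ 0.5076 -0.3596  0.0982] lin [ 0.0279 -0.0181 -0.0021]
[ 0.5076 -0.3596  0.0882] lin [ 0.0419 -0.0271 -0.0032]
```

View pics/m9.png

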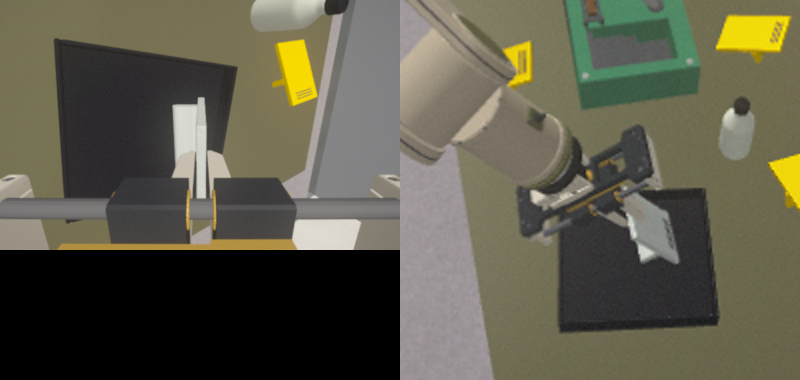

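The cover is held over the tray with its rib towards the robot and nothing else touched. I lower it to far-edge contact.

{"method": "apply_moves", "body": {
  "series": [
    {"jaw": 1, "linear": [0.014, -0.009, -0.001], "roll": 0},
    {"jaw": 1, "linear": [0.028, -0.018, -0.002], "roll": 0},
    {"jaw": 1, "linear": [0.036, -0.023, -0.003], "roll": 0},
    {"jaw": 1, "linear": [0.042, -0.027, -0.003], "roll": 0},
    {"jaw": 1, "linear": [0.046, -0.03, -0.003], "roll": 0},
    {"jaw": 1, "linear": [0.046, -0.03, -0.003], "roll": 0}
  ]
}}

```text
t: 28.88
tool_pos: [0.5075, -0.3605, 0.0856]
orientation: [1.413, 0.687, -0.866]
force: [-0.4, 0.6, -2.9]
opening: 0.0073
```

```bash
python3 -c "
from h import *
from plant import *
s=read_state();info(s);print(s['tool_pos'])"
```

```text
t 28.88 q [-0.928 -0.106  2.099  0.551  0.778 -1.181] F [-0.4  0.6 -2.9] open 0.0073
tcp case mm [ -51.1 -366.9   85.6] grasp [ -61.4 -365.7  101.5]
R in case
 [[ 0.543  0.84  -0.015]
 [-0.062  0.022 -0.998]
 [-0.838  0.542  0.064]]
[ 0.50747764 -0.3604913   0.08561948]
```

{"method": "apply_moves", "body": {
  "series": [
    {"jaw": 1, "linear": [0.004, -0.003, 0], "roll": 0},
    {"jaw": 1, "linear": [0.007, -0.0045, 0], "roll": 0},
    {"jaw": 1, "linear": [0.01, -0.0065, 0], "roll": 0},
    {"jaw": 1, "linear": [0.01, -0.0065, 0], "roll": 0}
  ]
}}

```text
t: 29.38
tool_pos: [0.5096, -0.3646, 0.0835]
orientation: [1.41, 0.677, -0.865]
force: [-4.6, -2.2, 12.5]
opening: 0.0073
```

```bash
python3 -c "
from h import *
from plant import *
s=read_state();info(s);print(s['tool_pos'])
p,R=pose(s);lin(s,[p+RC@np.array(d)/1000 for d in [(-10,0,-8),(-20,0,-20),(-30,0,-34),(-35,0,-48),(-38,0,-56)]])"
```

```text
t 29.38 q [-0.929 -0.096  2.098  0.561  0.764 -1.194] F [-4.6 -2.2 12.5] open 0.0073
tcp case mm [ -48.7 -370.9   83.5] grasp [ -59.1 -369.6   99.3]
R in case
 [[ 0.548  0.836 -0.018]
 [-0.068  0.023 -0.997]
 [-0.834  0.548  0.07 ]]
[ 0.5095861  -0.36463799  0.08348628]
[ 0.4996 -0.3639  0.0755] lin [ 0.002  -0.0212 -0.0006]
[ 0.4896 -0.3631  0.0635] lin [ 0.0095 -0.0461 -0.0017]
[ 0.4797 -0.3624  0.0495] lin [ 0.0199 -0.0729 -0.0031]
[ 0.4747 -0.362   0.0355] lin [ 0.0348 -0.0926 -0.0045]
[ 0.4717 -0.3618  0.0275] lin [ 0.0431 -0.1041 -0.0054]
```

The far edge is on the tray floor (12 N). To leave room at the near wall I lift slightly, shift 25 mm towards +x and touch down again. Then I'll let the plate lean on the lower finger and lower it as in a cradle.

{"method": "apply_moves", "body": {
  "series": [
    {"jaw": 1, "linear": [-0.008, 0.006, 0], "roll": 0},
    {"jaw": 1, "linear": [0.003, 0.023, 0], "roll": 0},
    {"jaw": 1, "linear": [0.0145, 0.04, 0], "roll": 0},
    {"jaw": 1, "linear": [0.02, 0.037, 0], "roll": 0},
    {"jaw": 1, "linear": [0.024, 0.034, 0], "roll": 0},
    {"jaw": 1, "linear": [0.024, 0.034, 0], "roll": 0}
  ]
}}

```text
t: 30.12
tool_pos: [0.5351, -0.3676, 0.0839]
orientation: [1.409, 0.676, -0.864]
force: [-4.1, 1.9, 7.7]
opening: 0.0077
```

```bash
python3 -c "
from h import *
from plant import *
s=read_state();info(s);print(s['tool_pos'])
p,R=pose(s);lin(s,[p+RC@np.array(d)/1000+R[:,1]*.011+R[:,0]*-k/1000 for d,k in [((0,0,0),0),((-17,0,-14),0),((-29,0,-29),0),((-34.6,0,-36.7),0),((-47,0,-50),3),((-56,0,-66),8),((-60,0,-76),12)]])"
```

```text
t 30.12 q [-0.889 -0.04   2.045  0.549  0.741 -1.153] F [-4.1  1.9  7.7] open 0.0077
tcp case mm [ -23.  -371.9   83.9] grasp [ -33.4 -370.6   99.7]
R in case
 [[ 0.549  0.835 -0.018]
 [-0.069  0.024 -0.997]
 [-0.833  0.549  0.071]]
[ 0.53513351 -0.36761407  0.0838794 ]
[ 0.5443 -0.368   0.0899] lin [0.     0.0183 0.    ]
[ 0.5274 -0.3668  0.0759] lin [ 0.0039 -0.0181 -0.0011]
[ 0.5154 -0.3659  0.0609] lin [ 0.0137 -0.0486 -0.0025]
[ 0.5098 -0.3654  0.0532] lin [ 0.0193 -0.0634 -0.0033]
[ 0.4958 -0.3642  0.0424] lin [ 0.0214 -0.0929 -0.0045]
[ 0.4841 -0.3629  0.0306] lin [ 0.027  -0.12   -0.0061]
[ 0.478  -0.3622  0.0239] lin [ 0.0306 -0.1348 -0.0071]
```

{"method": "apply_moves", "body": {
  "series": [
    {"jaw": 0.6, "linear": [0, 0.006, 0], "roll": 0},
    {"jaw": 0.4, "linear": [0, 0.012, 0], "roll": 0},
    {"jaw": 0.2, "linear": [0, 0.018, 0], "roll": 0},
    {"jaw": 0.2, "linear": [0, 0.018, 0], "roll": 0},
    {"jaw": 0.2, "linear": [0.001, 0.006, 0], "roll": 0},
    {"jaw": 0.2, "linear": [0.002, -0.006, 0], "roll": 0},
    {"jaw": 0.2, "linear": [0.004, -0.018, -0.001], "roll": 0},
    {"jaw": 0.2, "linear": [0.007, -0.028, -0.001], "roll": 0},
    {"jaw": 0.2, "linear": [0.01, -0.038, -0.002], "roll": 0},
    {"jaw": 0.2, "linear": [0.014, -0.048, -0.0025], "roll": 0},
    {"jaw": 0.2, "linear": [0.014, -0.048, -0.0025], "roll": 0}
  ]
}}

```text
t: 31.5
tool_pos: [0.5153, -0.3656, 0.0602]
orientation: [1.41, 0.677, -0.864]
force: [-0.5, 0.1, -1.0]
opening: 0.0372
```

```bash
python3 -c "
from h import *
from plant import *
s=read_state();info(s);print(s['tool_pos'])
d=read_camera('side');pickle.dump(d,open('pics/s10.pkl','wb'));c=read_camera('wrist')
a=cv2.resize(c['pixels'],(400,250));b=cv2.resize(d['pixels'][200:390,190:390],None,fx=2,fy=2,interpolation=2)
o=np.zeros((380,800,3),np.uint8);o[:250,:400]=a;o[:380,400:800]=b
cv2.imwrite('pics/m10.png',o)
h=cv2.cvtColor(d['pixels'],cv2.COLOR_BGR2HSV);m=np.zeros((400,640),np.uint8);m[295:365,268:350]=cv2.inRange(h,(0,0,120),(180,50,255))[295:365,268:350]
for k in cv2.findContours(m,0,2)[0]:
    if cv2.contourArea(k)>60: print(cv2.contourArea(k),cv2.boundingRect(k),cv2.approxPolyDP(cv2.convexHull(k),3,True).reshape(-1,2).tolist())
"
```

```text
t 31.5 q [-0.921 -0.04   2.096  0.591  0.715 -1.228] F [-0.5  0.1 -1. ] open 0.0372
tcp case mm [ -43.  -371.4   60.2] grasp [ -53.4 -370.1   76. ]
R in case
 [[ 0.549  0.836 -0.018]
 [-0.068  0.023 -0.997]
 [-0.833  0.548  0.07 ]]
[ 0.51526078 -0.36559416  0.06015808]
775.0 (289, 308, 50, 31) [[289, 320], [312, 308], [332, 311], [338, 335], [318, 338]]
123.0 (268, 301, 22, 15) [[289, 305], [268, 315], [282, 301]]
```

The tool carries about 1 N, so the plate is resting on the lower finger. I keep lowering slowly.

{"method": "apply_moves", "body": {
  "series": [
    {"jaw": 0.2, "linear": [0.003, -0.008, 0], "roll": 0},
    {"jaw": 0.2, "linear": [0.0055, -0.015, -0.001], "roll": 0},
    {"jaw": 0.2, "linear": [0.006, -0.025, -0.001], "roll": 0},
    {"jaw": 0.2, "linear": [0.007, -0.035, -0.002], "roll": 0},
    {"jaw": 0.2, "linear": [0.008, -0.044, -0.002], "roll": 0},
    {"jaw": 0.2, "linear": [0.01, -0.053, -0.003], "roll": 0},
    {"jaw": 0.2, "linear": [0.012, -0.062, -0.003], "roll": 0},
    {"jaw": 0.2, "linear": [0.013, -0.071, -0.0035], "roll": 0},
    {"jaw": 0.2, "linear": [0.013, -0.071, -0.0035], "roll": 0}
  ]
}}

```text
t: 32.72
tool_pos: [0.4841, -0.3627, 0.0303]
orientation: [1.41, 0.676, -0.864]
force: [-2.1, 0.6, -0.1]
opening: 0.0371
```

```bash
python3 -c "
from h import *
from plant import *
s=read_state();info(s);print(s['tool_pos'])
d=read_camera('side');c=read_camera('wrist')
a=cv2.resize(c['pixels'],(400,250));b=cv2.resize(d['pixels'][200:390,190:390],None,fx=2,fy=2,interpolation=2)
o=np.zeros((380,800,3),np.uint8);o[:250,:400]=a;o[:380,400:800]=b
cv2.imwrite('pics/m11.png',o)"
```

```text
t 32.73 q [-0.975 -0.045  2.166  0.655  0.688 -1.347] F [-2.1  0.6 -0.1] open 0.0371
tcp case mm [ -74.2 -370.9   30.3] grasp [ -84.7 -369.6   46.1]
R in case
 [[ 0.549  0.836 -0.018]
 [-0.068  0.023 -0.997]
 [-0.833  0.548  0.07 ]]
[ 0.48411461 -0.3627044   0.03028523]
```

View pics/m11.png

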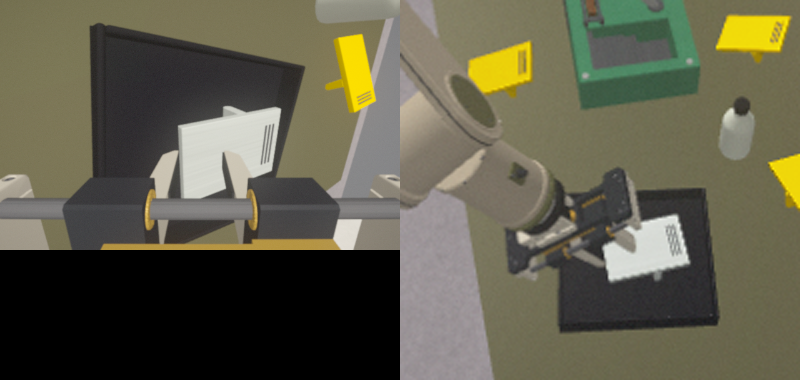

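The plate is almost level, resting on the lower finger with its rib on the tray floor. I lower the last bit, slip the finger out and rise clear.

{"method": "apply_moves", "body": {
  "series": [
    {"jaw": 0.2, "linear": [0.001, -0.006, 0], "roll": 0},
    {"jaw": 0.2, "linear": [0.0015, -0.013, 0], "roll": 0},
    {"jaw": 0.2, "linear": [-0.003, -0.018, 0], "roll": 0},
    {"jaw": 0.2, "linear": [-0.007, -0.023, 0], "roll": 0},
    {"jaw": 0.2, "linear": [-0.007, -0.023, 0], "roll": 0}
  ]
}}

```text
t: 33.45
tool_pos: [0.4706, -0.3622, 0.027]
orientation: [1.41, 0.675, -0.864]
force: [0.6, -1.6, 0.2]
opening: 0.0375
```

```bash
python3 -c "
from h import *
from plant import *
s=read_state();info(s);print(s['tool_pos'])"
```

```text
t 33.45 q [-1.002 -0.065  2.193  0.669  0.695 -1.383] F [ 0.6 -1.6  0.2] open 0.0375
tcp case mm [ -87.8 -371.4   27. ] grasp [ -98.2 -370.1   42.8]
R in case
 [[ 0.549  0.835 -0.019]
 [-0.069  0.023 -0.997]
 [-0.833  0.549  0.071]]
[ 0.47055706 -0.36219658  0.02699665]
```

{"method": "apply_moves", "body": {
  "series": [
    {"jaw": 0.2, "linear": [-0.011, 0.007, 0.001], "roll": 0},
    {"jaw": 0.2, "linear": [-0.022, 0.014, 0.002], "roll": 0},
    {"jaw": 0.2, "linear": [-0.042, 0.0275, 0.0035], "roll": 0},
    {"jaw": 0.2, "linear": [-0.08, 0.053, 0.007], "roll": 0},
    {"jaw": 0.2, "linear": [-0.16, 0.105, 0.013], "roll": 0},
    {"jaw": 0.2, "linear": [-0.23, 0.15, 0.02], "roll": 0},
    {"jaw": 0.2, "linear": [-0.23, 0.15, 0.02], "roll": 0},
    {"jaw": 0.2, "linear": [-0.23, 0.15, 0.02], "roll": 0}
  ]
}}

```text
t: 34.45
tool_pos: [0.4696, -0.3624, 0.1926]
orientation: [1.409, 0.675, -0.864]
force: [0.7, -0.8, -0.6]
opening: 0.0367
```

```bash
python3 -c "
from h import *
from plant import *
s=read_state();info(s);print(s['tool_pos'])
d=read_camera('side');t=read_camera('top')
S=pickle.load(open('pics/side0.pkl','rb'));T=pickle.load(open('pics/top0.pkl','rb'))
for n,c,c0,bx in (('side',d,S,dict(flask=(345,245,372,283),driver=(210,138,265,162),tin=(268,130,294,152))),('top',t,T,dict(tin=(185,192,217,224),driver=(185,228,210,300),flask=(388,160,415,188)))):
    for k,(a,b,e,f) in bx.items():
        print(n,k,'mean abs diff',np.abs(c['pixels'][b:f,a:e].astype(int)-c0['pixels'][b:f,a:e]).mean().round(2))
def w(c,box):
    x0,y0,x1,y1=box;h=cv2.cvtColor(c['pixels'],cv2.COLOR_BGR2HSV);m=np.zeros((400,640),np.uint8);m[y0:y1,x0:x1]=cv2.inRange(h,(0,0,110),(180,60,255))[y0:y1,x0:x1]
    for k in cv2.findContours(m,0,2)[0]:
        if cv2.contourArea(k)>80: q=cv2.boxPoints(cv2.minAreaRect(k));print(cv2.contourArea(k),q.round(0).tolist(),onz(c,q,.03).round(3).tolist())
w(d,(268,295,350,365));w(t,(410,195,490,285))
a=cv2.resize(t['pixels'][160:300,250:500],(400,224),interpolation=2);b=cv2.resize(d['pixels'][130:390,190:390],(400,520),interpolation=2)
o=np.zeros((520,800,3),np.uint8);o[:224,:400]=a;o[:520,400:]=b
cv2.imwrite('pics/m12.png',o)"
```

```text
t 34.45 q [-1.004 -0.333  2.085  0.488  1.014 -1.113] F [ 0.7 -0.8 -0.6] open 0.0367
tcp case mm [ -88.7 -371.7  192.6] grasp [ -99.2 -370.4  208.4]
R in case
 [[ 0.549  0.835 -0.019]
 [-0.07   0.024 -0.997]
 [-0.833  0.549  0.071]]
[ 0.46961114 -0.3624133   0.19258589]
side flask mean abs diff 2.08
side driver mean abs diff 1.95
side tin mean abs diff 2.22
top tin mean abs diff 1.02
top driver mean abs diff 1.4
top flask mean abs diff 1.2
999.5 [[285.0, 315.0], [324.0, 305.0], [332.0, 336.0], [293.0, 346.0]] [[0.454, -0.321, 0.03], [0.567, -0.319, 0.03], [0.562, -0.411, 0.03], [0.454, -0.411, 0.03]]
124.5 [[467.0, 242.0], [483.0, 229.0], [491.0, 237.0], [475.0, 251.0]] [[0.493, -0.422, 0.03], [0.534, -0.473, 0.03], [0.508, -0.493, 0.03], [0.468, -0.442, 0.03]]
920.0 [[432.0, 254.0], [434.0, 218.0], [463.0, 219.0], [461.0, 256.0]] [[0.459, -0.313, 0.03], [0.567, -0.324, 0.03], [0.562, -0.414, 0.03], [0.454, -0.401, 0.03]]
```

The cover lies inside the tray (x 0.454–0.567, y -0.32 to -0.41, both views agreeing), and the bystander regions match the first pictures. I check the bolt once more and hand in.

```bash
python3 -c "
from h import *
from plant import *
T=read_camera('top');h=cv2.cvtColor(T['pixels'],cv2.COLOR_BGR2HSV)
def r(c):
    h=cv2.cvtColor(c['pixels'],cv2.COLOR_BGR2HSV);v,u=np.nonzero(cv2.inRange(h,(0,90,30),(14,255,140))[150:260,255:380])
    Q=(onz(c,np.c_[u+255,v+150],.085)-C0)@RC*1000;y=np.sort(Q[abs(Q[:,0]+53)<8,1]);print(y[[2,-3]].round(1))
r(pickle.load(open('pics/top0.pkl','rb')));r(T)
print(close_job())"
```

```text
[-45.7  81.5]
[ 10.9 137.2]
the job is handed in; nothing more can be done
None
```

The job is handed in, at about 34.5 s of the 72 s allowed. No verdict is reported.

- **Bolt:** I worked it past its three jams with back strokes of about 10 mm. It is drawn to its end stop, where about 25 N gave no more motion. In the top view it shifted about 56 mm along y from its starting position, and its end is clear of the cover. That fits 62 mm less the 0 to 3 mm starting travel only to within about 3 mm.
- **Cover:** I pressed its far edge until it tipped over by itself, then gripped the raised near edge (opening 7.8 mm) and lifted it out. Its far edge was set on the tray floor. I then lowered it on the lower finger until it was nearly level before slipping the finger out.
- **Last checks:** Both cameras place the cover inside the tray, at x 0.454–0.567 and y -0.32 to -0.41. The image areas around the tin, bottle and screwdriver are unchanged from the first pictures. The gripper is free, with the wrist force near zero.
- **Not checked by eye:** The final picture could not be viewed because the 12-picture limit was reached, so these last checks are numeric only.
- **Near a limit:** Joint 2 read -0.893 early on while moving in, against a stated range end of -0.89. Nothing was reported, but I can't tell whether it counts as passing the range.

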